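# Clamp the mended abacus bead while its glue sets

### The arm

A 7-joint arm with a two-finger parallel gripper is mounted at the origin on the work surface. World frame = base frame: x ahead of the robot, y to its left, z up, the work surface at z = 0. Lengths are in m, angles in rad, forces in N, time in s.
With the tool pointing down it reaches from about 0.425 to 0.925 m from the base axis. Payload 6.8 kg.
Tool frame: the origin (TCP) lies midway between the tips of the shut fingers; the grasp point (between the pads) lies 19 mm behind it; z points along the fingers, y is the line along which they close (so a half turn about z gives the same grasp; the last joint's range is limited). The gripper opens to 85 mm and grips with 20 to 120 N. Pads are 22 mm wide; open, the fingers measure 114 mm over their backs; the gripper's body (76 mm by 85 mm) begins 54 mm behind the grasp point. The pads swing forward as they close: fully open they stand 13 mm farther back than shut.
Start: joints at [1.067, 0.477, 0.022, 1.555, -0.011, 1.109, -0.083], TCP at [0.26, -0.623, 0.231] pointing down, gripper open.
Joint ranges: [-2.96, 2.96], [-0.34, 2.1], [-1.41, 1.46], [0.24, 2.44], [-1.37, 4.51], [0.17, 1.92], [-2.96, 2.96]. Speed limits (rad/s): [2.39, 2.39, 3.14, 3.14, 3.14, 3.14, 3.14].

### API

Orientations are given as a unit quaternion [x, y, z, w].
In Python, from rig import env gives the robot as it stands. The module is installed in compiled form; this text tells all that it offers.
- The arm moves only by the tool arm_command, never from a script. Its argument "commands" is one flat list of numbers, 7 for each row, row after row: the shift along the tool's x, y, z scaled (see below), then the turn, a rotation vector about the tool's x, y, z scaled (see below), then the opening, from 0 (shut) to 1 (fully open). In form: [dx, dy, dz, rx, ry, rz, hand, dx, dy, dz, rx, ry, rz, hand, ...]. A call has 1 to 12 rows; each row is the pose to reach, as a shift and turn from the pose commanded when the call began, along the tool's axes at that moment; what a row does not reach only later rows make up. The controller multiplies each number of a shift by 0.1 m and each number of a turn by 1.5 rad. A row lasts 1/10 s, in which the tool goes at most 50 mm and 8.59 degrees, less where a joint would pass 70% of its speed; a pose out of reach is approached as far as the arm can. A call with a number of a shift or a turn outside -1 to 1 is refused whole. A call with a gripper value outside its range is refused whole. The fingers move at their own pace and stop on an object; "force" is the grip in N (left out, the last holds). Time passes only in rows, so rows that repeat a pose let the fingers close. It gives the time, the measured TCP pose, the force, the opening and the grip force at its end, in the units of the state.
- env.get_state(): the state, without advancing time (a new reading comes with each control period).
- env.read_camera(name): name is "scene" or "side" or "wrist"; returns the picture (400x640x3 uint8, red, green, blue); there is no depth.
- env.camera_info(name): a dict with "fx", "fy", "cx", "cy" (pixels), "R" (3x3) and "t" (3): a world point X has camera coordinates R X + t. Camera axes: x right, y down, z forward; pixel columns grow to the right and rows downward; lengths in m; the calibration is good to about 2 mm. A picture is of the moment at which its call begins: read the wrist's pose just before it. camera_info takes no time and is no camera call; for the wrist camera it gives the pose at the moment of the call.
- env.close_job(): hands the job in; it is judged then, once.
The state is a dict: "t": time; "joint_positions": joint angles; "qvel": joint speeds; "joint_efforts": joint torques, N m; "position": TCP position; "ee_rot": TCP orientation; "wrist_force": force on the tool from outside, world axes, zero at the start; "moment": the same for the moment, N m; "finger_gap": opening from 0.0 (shut) to 1.0 (fully open); "finger_force": force on a finger pad.
Only numpy, scipy, OpenCV 4.12 (cv2) and the standard library are available. Lean on these libraries where they do the work, as an engineer would, in place of code of your own. Each camera call takes 0.05 s, during which the arm holds its last target. There are 200 camera calls.

### The job

The acacia bead with the pale glue seam has just been mended: lift it off the counting board with a light grip (no more than about 15 N on each finger), and stand it upright between the jaws of the glue clamp with its seam square to the squeeze, so that the jaws press one half against the other; set it down, do not drop it. With the bead standing free, turn the clamp's handwheel clockwise, regrasping as needed, until the sprung cork pad holds the bead against the V jaw and has been pushed back about half of its travel (about 8 mm), never near its stop. Leave the plain beads and the brass weight where they are.

Things in the scene. Friction and masses are not known exactly. Their poses are not given: they have to be found in the camera images.
- mended_bead: mended acacia bead: red-brown barrel, 42 mm wide at mid-height (straight from 13 to 25 mm up), 38 mm high, flat 26 mm ends, about 45 g. Origin: centre of its underside, z up. A pale 3.6 mm glue seam runs over its top and down both sides in the bead's x-z plane: from above, a pale line along its x; its y is the seam's normal (same after a half turn)
- bead_a: plain acacia bead, same shape without seam; origin at the centre of its underside; to be left alone
- bead_b: plain acacia bead, same shape without seam; origin at the centre of its underside; to be left alone
- bead_c: plain acacia bead, same shape without seam; origin at the centre of its underside; to be left alone
- weight: squat brass weight, 48 mm in diameter, 32 mm high, 0.3 kg; origin at the centre of its underside; to be left alone
- board: fixed olive-wood counting board, 180 x 180 x 12 mm, on whose top the four beads stand, one near each of four dark dished marks 100 mm apart; origin at the centre of its underside
- clamp: fixed wooden glue clamp, base 70 mm (x) by 275 mm (y from -55 to +220) by 12 mm high; origin on its underside below point nest. It squeezes along its y. At -y a fixed pale V jaw, 42 mm wide, top at 48 mm, seats the bead with its centre at y = -6 mm; at +y a green jaw block (46 mm wide, top at 47 mm) carries the cork pad and slides to -y as the wheel turns
- nest (a point): the spot on the flat top of the clamp's base where the bead's underside is set down: 12 mm above the clamp's underside, 6 mm short of the V jaw's seat (the pad pushes the bead home); axes as the clamp's. Nothing stands to the +x and -x sides of it
- pad_face (a point): centre of the front face of the cork pad (36 mm wide, 32 mm high, from 15 to 47 mm above the clamp's underside). It starts 26 to 34 mm clear of a bead standing on the nest, and meets a bead seated in the V jaw when at y = +15 mm in the clamp's frame
- pad (a joint): how far the pad has been pushed back into the jaw against its spring, m: 0 free, 0.016 at its stop, 0.008 half way. Free, 18 mm of red stem shows between cork pad and green jaw, less by as much as the pad is pushed back; spring 0.4 N per mm
- wheel (a joint): angle of the handwheel, rad, growing clockwise seen from above, range 0 to 4.3. Each rad moves the jaw 14 mm towards the V jaw; a seated bead is first touched at about 2.86 rad. It stays where it is left (friction 0.15 N m)
- wheel_grip (a point): centre of the handwheel, at y = +175 mm of the clamp: round steel disc on an upright axis, 60 mm in diameter, 18 mm thick, top 67 mm above the table, yellow mark along one radius; the point is at mid-thickness, to be gripped across from above. A gear housing (50 mm square, top 32 mm above the table) is under it; all else near it is below 48 mm
There are look-alikes about, which are no part of the job. Leave any green, pink or purple look-alike of the mended_bead alone.

How it is judged:
By the outcome, as a careful person would: the job done as asked, in the order asked, and still so for the second after the job is handed in, with the robot touching nothing.
It also fails if it takes over 67 s, if anything falls off the work surface, if the arm or the gripper's body presses on something with over 40 N, if the wrist force passes 120 N, or if a joint passes its speed limit or range.

## Working session

There is one attempt and no reset: what is moved stays moved. The work goes in short steps, Python scripts to look and compute and a tool call to move; the robot and the scene stay as the last step left them, time stands still between calls to the robot, and variables do not carry over. Pictures are saved under pics/ and viewed, at most 10 in all, crops included, and the job is handed in when it is done.

Besides the shell and the picture viewer there is one more tool, called after "Emit:" as a command line: name --argument value ..., lists and objects as JSON in quotes. arm_command: Moves the arm, as the interface text tells. Shifts and turns lie within -1 to 1; 1 stands for 0.1 m of shift or 1.5 rad of turn. Its arguments: {"type":"object","properties":{"commands":{"type":"array"},"force":{"type":"number"}},"required":["commands"]}

```bash
mkdir -p pics; python3 - <<'E'
from rig import env
import cv2, numpy as np
s=env.get_state()
print({k:np.round(v,3).tolist() for k,v in s.items()})
a=[]
for n in("scene","side"):
    im=env.read_camera(n)[:,:,::-1]; cv2.imwrite(f"pics/{n}0.png",im)
    i=env.camera_info(n); print(n,i['fx'],i['cx'],i['cy'],(-np.array(i['R']).T@i['t']).round(3), np.array(i['R'])[2].round(2))
E
```

```text
{'t': 0.0, 'joint_positions': [1.067, 0.478, 0.022, 1.556, -0.011, 1.109, -0.083], 'qvel': [-0.001, -0.002, -0.001, 0.001, -0.001, -0.0, -0.001], 'joint_efforts': [-0.0, -59.645, 1.608, -28.12, 0.012, 0.009, -0.0], 'position': [0.26, -0.622, 0.23], 'ee_rot': [0.98, 0.197, -0.0, -0.001], 'wrist_force': [-0.076, -0.285, 0.197], 'moment': [-0.012, 0.031, -0.027], 'finger_force': 0.0, 'finger_gap': 0.999}
scene 393.40125678713525 319.1331109765219 194.6661697371065 [ 1.156 -0.162  0.482] [-0.82  0.22 -0.53]
side 471.7976687701765 315.4552280704644 197.56125614061233 [0.154 0.716 0.708] [ 0.35 -0.7  -0.62]
```

View pics/scene0.png

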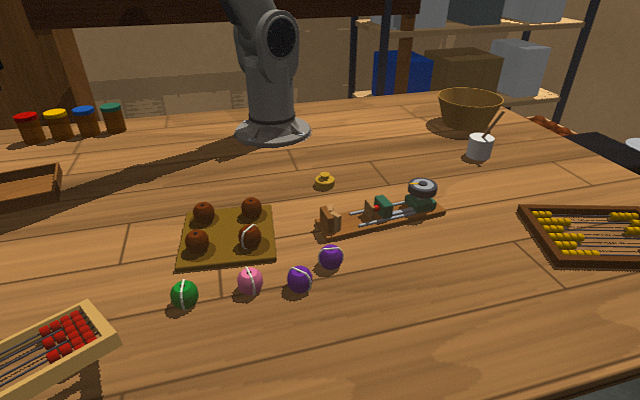

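View pics/side0.png

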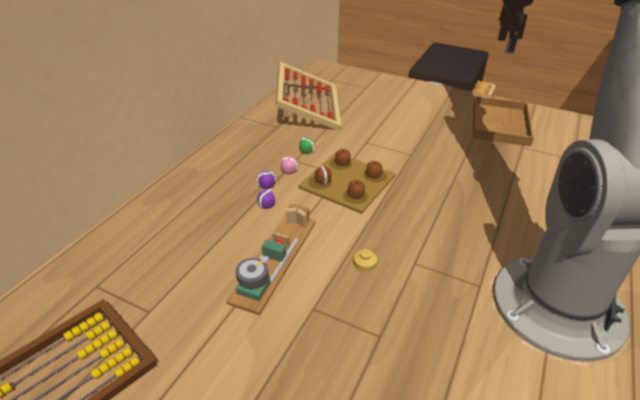

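The scene view shows the mended bead at about (250,237), with the board around it, the clamp's V jaw near (330,220) and the wheel at (422,187). In the side view the bead is at (322,175) and the wheel at (252,272). I'll get rough positions from these, then use the wrist camera.

```bash
cat > h.py <<'E'
from rig import env
import cv2, numpy as np
from scipy.spatial.transform import Rotation as Ro
def plane(i,uv,z):
    uv=np.atleast_2d(uv).astype(float); R=np.array(i['R']); c=-R.T@np.array(i['t'])
    d=np.c_[(uv[:,0]-i['cx'])/i['fx'],(uv[:,1]-i['cy'])/i['fy'],np.ones(len(uv))]@R
    return c+d*((z-c[2])/d[:,2])[:,None]
def proj(i,X):
    p=np.atleast_2d(X)@np.array(i['R']).T+np.array(i['t']); return np.c_[i['fx']*p[:,0]/p[:,2]+i['cx'],i['fy']*p[:,1]/p[:,2]+i['cy']]
def pose():
    s=env.get_state(); return np.array(s['position']),Ro.from_quat(s['ee_rot'])
def goal(p,yaw_y=None):
    """shift (units of 0.1 m) in tool axes to TCP p; turn (units 1.5 rad) to bring tool y along world angle yaw_y with tool down (nearest half turn)"""
    q,R=pose(); d=R.inv().apply(np.array(p)-q)/0.1; r=np.zeros(3)
    if yaw_y is not None:
        best=[]
        for k in(0,np.pi):
            y=np.array([np.cos(yaw_y+k),np.sin(yaw_y+k),0]);z=np.array([0,0,-1.]);T=Ro.from_matrix(np.c_[np.cross(y,z),y,z])
            best.append((R.inv()*T).as_rotvec()/1.5)
        best.sort(key=np.linalg.norm); r=best[0]; print('alt',best[1].round(3))
    print('shift',d.round(4),'turn',r.round(4))
E
python3 - <<'E'
from h import *
S=env.camera_info("scene");D=env.camera_info("side");W=env.camera_info("wrist")
print('bead',plane(S,[250,237],.031),plane(D,[322,175],.031))
print('wheel',plane(S,[422,185],.067),plane(D,[252,270],.067))
print('weight',plane(S,[325,180],.025),plane(D,[365,259],.025))
print('V',plane(S,[328,215],.048),plane(D,[298,212],.048))
R=np.array(W['R']);p,T=pose();c=-R.T@W['t'];print('cam in tool',T.inv().apply(c-p),T.inv().as_matrix()@R.T,W['fx'])
goal([.70,-.16,.30])
E
```

```text
bead [[ 0.56396488 -0.13563853  0.031     ]] [[ 0.56276381 -0.13714926  0.031     ]]
wheel [[0.53017656 0.22839541 0.067     ]] [[0.52264056 0.23504546 0.067     ]]
weight [[0.38567376 0.05983365 0.025     ]] [[0.36192721 0.07452942 0.025     ]]
V [[0.55712782 0.01688863 0.048     ]] [[0.53773562 0.03180768 0.048     ]]
cam in tool [ 6.63356702e-02 -1.01720775e-04 -1.43910141e-01] [[ 6.48644511e-05 -9.63403410e-01 -2.68055714e-01]
 [ 9.99999997e-01  7.18166589e-05 -1.61308376e-05]
 [ 3.47913698e-05 -2.68055712e-01  9.63403412e-01]] 320.52136355805715
shift [ 5.842  -2.5705 -0.6924] turn [0. 0. 0.]
```

Emit:
arm_command --commands '[0.955,-0.815,-0.167,0,0,0,1,0.955,-0.815,-0.167,0,0,0,1,0.955,-0.815,-0.167,0,0,0,1]'

```text
t: 0.4
position: [0.3195, -0.5069, 0.2479]
ee_rot: [0.98, 0.199, 0.001, -0.001]
wrist_force: [1.1, -0.4, 0.5]
finger_gap: 1.0
finger_force: 0.0
```

Emit:
arm_command --commands '[0.955,-0.815,-0.167,0,0,0,1,0.955,-0.815,-0.167,0,0,0,1,0.955,-0.815,-0.167,0,0,0,1]'

```text
t: 0.7
position: [0.3759, -0.3945, 0.265]
ee_rot: [0.98, 0.199, 0.001, -0.001]
wrist_force: [0.7, 0.6, -0.3]
finger_gap: 1.004
finger_force: 0.0
```

Emit:
arm_command --commands '[0.955,-0.815,-0.167,0,0,0,1,0.955,-0.815,-0.167,0,0,0,1,0.955,-0.815,-0.167,0,0,0,1]'

```text
t: 1.0
position: [0.4322, -0.2824, 0.2818]
ee_rot: [0.98, 0.199, 0.001, -0.0]
wrist_force: [0.8, 0.3, -0.4]
finger_gap: 1.0
finger_force: 0.0
```

Emit:
arm_command --commands '[0.955,-0.815,-0.167,0,0,0,1,0.955,-0.815,-0.167,0,0,0,1,0.955,-0.815,-0.167,0,0,0,1]'

```text
t: 1.3
position: [0.4886, -0.1702, 0.2986]
ee_rot: [0.98, 0.199, 0.001, -0.001]
wrist_force: [0.8, -0.2, -0.2]
finger_gap: 1.001
finger_force: 0.0
```

Emit:
arm_command --commands '[0.955,-0.815,-0.167,0,0,0,1,0.955,-0.815,-0.167,0,0,0,1,0.955,-0.815,-0.167,0,0,0,1]'

```text
t: 1.6
position: [0.545, -0.0579, 0.3152]
ee_rot: [0.98, 0.199, 0.001, -0.001]
wrist_force: [0.7, -0.9, -0.4]
finger_gap: 0.999
finger_force: 0.0
```

Emit:
arm_command --commands '[0.955,-0.815,-0.167,0,0,0.265,1,0.955,-0.815,-0.167,0,0,0.265,1,0.955,-0.815,-0.167,0,0,0.265,1,0.955,-0.815,-0.167,0,0,0.265,1,0.955,-0.815,-0.167,0,0,0.265,1,0.955,-0.815,-0.167,0,0,0.265,1]'

```text
t: 2.2
position: [0.6, 0.0476, 0.3309]
ee_rot: [1.0, -0.001, -0.001, 0.001]
wrist_force: [-0.2, -1.0, -0.4]
finger_gap: 1.001
finger_force: 0.0
```

```bash
python3 - <<'E'
from h import *
import pickle
print(pose()[0],pose()[1].as_quat())
i=env.camera_info("wrist"); im=env.read_camera("wrist")[:,:,::-1]; cv2.imwrite("pics/w1.png",im); pickle.dump(i,open("w1.pkl","wb"))
E
```

```text
[0.59995835 0.04760913 0.33094866] [ 9.99998821e-01 -1.31328987e-03 -5.78255728e-04  5.47117217e-04]
```

View pics/w1.png

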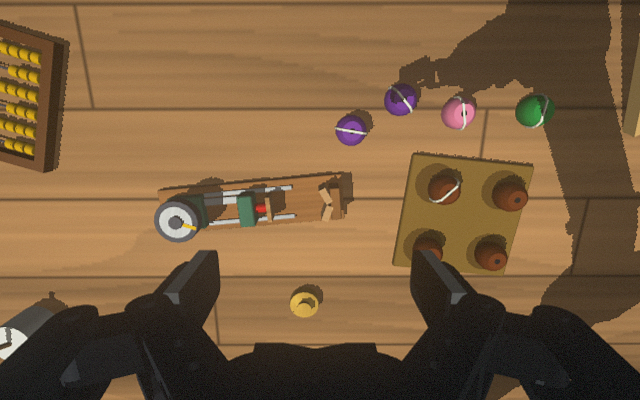

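The wrist view shows the seamed bead at (444,187), the wheel at (178,221), the pad at (265,208) and the V jaw at (328,202). I'll take closer views of the clamp and the bead.

Emit:
arm_command --commands '[-0.5,-0.7,1,0,0,0,1,-0.5,-0.7,1,0,0,0,1,-0.5,-0.7,1,0,0,0,1]'

```text
t: 2.55
position: [0.5479, 0.1192, 0.2292]
ee_rot: [1.0, -0.001, -0.001, 0.0]
wrist_force: [1.3, -0.5, 0.3]
finger_gap: 1.0
finger_force: 0.0
```

Emit:
arm_command --commands '[0,0,0.3,0,0,0,1,0,0,0.3,0,0,0,1,0,0,0.3,0,0,0,1,0,0,0.3,0,0,0,1]'

```text
t: 2.95
position: [0.552, 0.1185, 0.2033]
ee_rot: [1.0, -0.002, 0.001, -0.0]
wrist_force: [0.9, 0.4, -0.2]
finger_gap: 0.995
finger_force: 0.0
```

```bash
python3 - <<'E'
from h import *
import pickle
i=env.camera_info("wrist"); im=env.read_camera("wrist")[:,:,::-1]; cv2.imwrite("pics/w2.png",im); pickle.dump(i,open("w2.pkl","wb"))
E
```

Emit:
arm_command --commands '[0.1,0.9,0,0,0,0,1,0.1,0.9,0,0,0,0,1]'

```text
t: 3.2
position: [0.5616, 0.0281, 0.2032]
ee_rot: [1.0, -0.0, 0.001, 0.0]
wrist_force: [0.9, -0.2, -0.3]
finger_gap: 1.003
finger_force: 0.0
```

Emit:
arm_command --commands '[0,0.9,0,0,0,0,1,0,0.9,0,0,0,0,1]'

```text
t: 3.4
position: [0.561, -0.0643, 0.2031]
ee_rot: [1.0, -0.002, 0.001, 0.001]
wrist_force: [1.1, 0.7, -0.2]
finger_gap: 1.003
finger_force: 0.0
```

Emit:
arm_command --commands '[0,0.76,0,0,0,0,1,0,0.76,0,0,0,0,1,0,0.76,0,0,0,0,1,0,0.76,0,0,0,0,1]'

```text
t: 3.8
position: [0.5607, -0.1374, 0.2026]
ee_rot: [1.0, -0.002, 0.001, 0.0]
wrist_force: [1.0, 1.2, 0.1]
finger_gap: 0.998
finger_force: 0.0
```

```bash
python3 - <<'E'
from h import *
import pickle
print(pose()[0])
i=env.camera_info("wrist"); im=env.read_camera("wrist")[:,:,::-1]; cv2.imwrite("pics/w3.png",im); pickle.dump(i,open("w3.pkl","wb"))
E
```

```text
[ 0.56069978 -0.13737612  0.20263543]
```

View pics/w2.png

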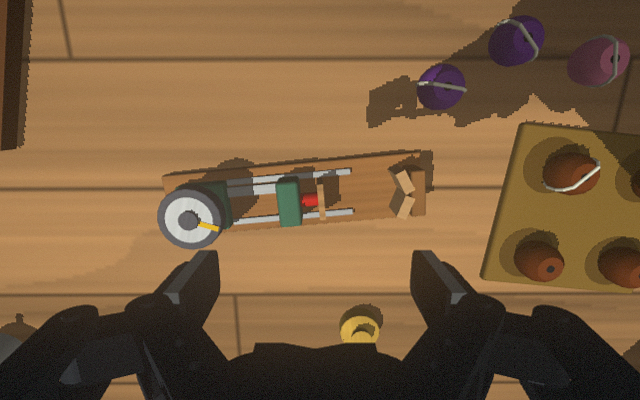

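View pics/w3.png

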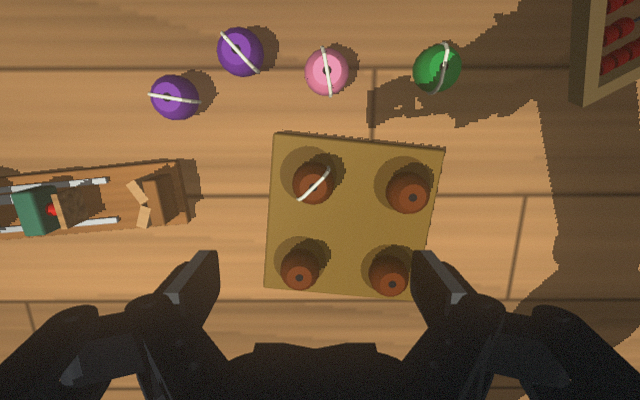

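The clamp view (w2) shows the wheel at (190,219) with its yellow mark pointing right, the green jaw at (289,203), the pad at (321,199) and the V jaw at (403,194). The bead view (w3) shows the mended bead at (313,184), with its seam running from (298,200) to (329,170). Next I'll measure by masks, with one enlarged crop to check.

```bash
python3 - <<'E'
from h import *
import pickle
i2,i3=[pickle.load(open(f"w{k}.pkl","rb")) for k in(2,3)]
a=cv2.imread("pics/w2.png");b=cv2.imread("pics/w3.png")
# beads
h=cv2.cvtColor(b,cv2.COLOR_BGR2HSV)
sub=np.zeros(b.shape[:2],bool); sub[150:215,285:345]=1
seam=sub&(h[...,1]<90)&(h[...,2]>130)
red=(((h[...,0]<11)|(h[...,0]>174))&(h[...,1]>110)&(h[...,2]>40))
v,u=np.nonzero(seam); print('seam px',len(u),u.min(),u.max(),v.min(),v.max())
P=plane(i3,np.c_[u,v],.05)[:,:2]; m=P.mean(0); w,V=np.linalg.eigh(np.cov((P-m).T)); print('seam@z.05 mean',m,'ang',np.degrees(np.arctan2(V[1,1],V[0,1]))%180, 'sd',np.sqrt(w))
m_=(red|seam)&sub; c=max(cv2.findContours(m_.astype(np.uint8),0,1)[0],key=cv2.contourArea)
e=cv2.minEnclosingCircle(c);M=cv2.moments(c);print('bead circ',e,M['m10']/M['m00'],M['m01']/M['m00'],cv2.contourArea(c),cv2.boundingRect(c))
print('bead centre',plane(i3,e[0],.031),plane(i3,[M['m10']/M['m00'],M['m01']/M['m00']],.031), 'cam',-np.array(i3['R']).T@i3['t'])
# wheel: ellipse of low-sat bright
h2=cv2.cvtColor(a,cv2.COLOR_BGR2HSV)
A=cv2.resize(a[140:260,145:445],None,fx=2.6,fy=2.6,interpolation=cv2.INTER_CUBIC);B=cv2.resize(b[145:225,110:410],None,fx=2.6,fy=2.6,interpolation=cv2.INTER_CUBIC)
cv2.imwrite("pics/crop.png",np.vstack([A,B]))
E
```

```text
seam px 151 296 328 171 200
seam@z.05 mean [ 0.55706533 -0.13530279] ang 133.99352916374167 sd [0.00111348 0.01131608]
bead circ ((312.0, 185.0), 20.61562728881836) 311.89219858156025 187.6737588652482 117.5 (296, 171, 33, 30)
bead centre [[ 0.55515242 -0.13510116  0.031     ]] [[ 0.55238368 -0.13497588  0.031     ]] cam [ 0.62681052 -0.13803041  0.34663878]
```

View pics/crop.png

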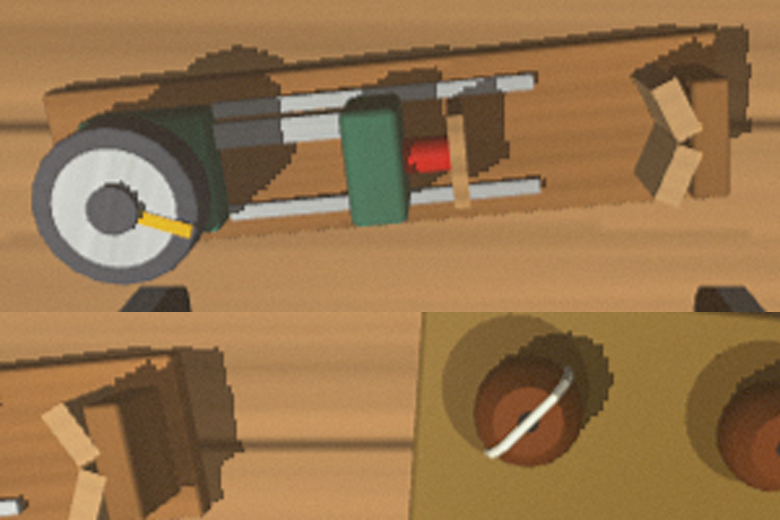

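```bash
python3 - <<'E'
from h import *
import pickle
i2,i3=[pickle.load(open(f"w{k}.pkl","rb")) for k in(2,3)]
a=cv2.imread("pics/w2.png");b=cv2.imread("pics/w3.png")
A=lambda p:np.atleast_2d(p)/2.6+[145,140]-.3
B=lambda p:(np.atleast_2d(p)-[0,312])/2.6+[110,145]-.3
print('bead',plane(i3,B([529,409]),.031),'hole',plane(i3,B([530,421]),.05))
h=cv2.cvtColor(b,cv2.COLOR_BGR2HSV);s=np.zeros(b.shape[:2],bool); s[150:215,285:345]=1
v,u=np.nonzero(s&(h[...,1]<100)&(h[...,2]>120));P=plane(i3,np.c_[u,v],.05)[:,:2];c=plane(i3,B([530,421]),.05)[0,:2]
k=np.linalg.norm(P-c,axis=1)<.012;P=P[k];m=P.mean(0);w,V=np.linalg.eigh(np.cov((P-m).T));print('seam',m,np.degrees(np.arctan2(V[1,1],V[0,1]))%180,np.sqrt(w))
h2=cv2.cvtColor(a,cv2.COLOR_BGR2HSV);s=np.zeros(a.shape[:2],bool);s[185:250,155:222]=1
q=s&(((h2[...,1]<40)&(h2[...,2]>150)));cc=max(cv2.findContours(q.astype(np.uint8),0,1)[0],key=cv2.contourArea)
el=cv2.fitEllipse(cv2.convexHull(cc));print('wheel ell',el,plane(i2,el[0],.067))
print('wheel outer top-edge',plane(i2,A([[32,205],[120,283]]),.067))
lw=plane(i2,A([[205,238],[730,197]]),.012);up=plane(i2,A([[48,97],[715,36]]),.012);up0=plane(i2,A([[45,93],[715,26]]),0)
for n,l in(('low',lw),('up',up),('up0',up0)):
  d=l[0]-l[1];print(n,l[:,:2].round(4).tolist(),np.degrees(np.arctan2(d[1],d[0])))
print('endB',plane(i3,B([[178,352],[207,515]]),.012)[:,:2].round(4).tolist())
print('V top pieces A',plane(i2,A([[650,85],[668,77],[701,130],[686,143],[684,143],[702,150],[678,206],[657,200]]),.048)[:,:2].round(4).tolist())
print('pad top ends',plane(i2,A([[456,114],[464,208]]),.047)[:,:2].round(4).tolist())
print('green top',plane(i2,A([[345,100],[398,96],[405,222],[353,225]]),.047)[:,:2].round(4).tolist())
E
```

```text
bead [[ 0.55823226 -0.13628802  0.031     ]] hole [[ 0.55788213 -0.13673602  0.05      ]]
seam [ 0.55784016 -0.13635527] 134.60803897480054 [0.00109006 0.00693741]
wheel ell ((188.2327880859375, 219.57272338867188), (43.901519775390625, 49.398902893066406), 119.51544952392578) [[0.52231747 0.23485437 0.067     ]]
wheel outer top-edge [[0.5234195  0.26354194 0.067     ]
 [0.49337238 0.2355098  0.067     ]]
low [[0.4897, 0.2199], [0.5074, -0.0036]] 94.52316243374628
up [[0.5514, 0.2793], [0.5754, 0.0084]] 95.046018045818
up0 [[0.5508, 0.2862], [0.578, 0.0048]] 95.51977069844051
endB [[0.5781, 0.0051], [0.5086, 0.0009]]
V top pieces A [[0.5622, 0.0423], [0.5651, 0.0359], [0.5453, 0.0224], [0.5404, 0.0276], [0.5404, 0.0283], [0.5377, 0.0214], [0.5157, 0.0288], [0.5182, 0.0369]]
pad top ends [[0.5515, 0.1129], [0.5149, 0.1098]]
green top [[0.5569, 0.1536], [0.5583, 0.1341], [0.5093, 0.1323], [0.5082, 0.1522]]
```

```bash
python3 - <<'E'
from h import *
print(np.round(env.get_state()['joint_positions'],3)); goal([.5579,-.1364,.11],np.radians(134.6))
E
```

```text
[ 0.336  0.36  -0.259  1.812  0.108  0.982 -1.539]
alt [-1.000e-03 -0.000e+00  1.575e+00]
shift [-0.0298  0.0052  0.9244] turn [ 1.000e-04 -1.200e-03 -5.198e-01]
```

Emit:
arm_command --commands '[-0.03,0,0.3,0,0,-0.52,0.8,-0.03,0,0.5,0,0,-0.52,0.8,-0.03,0,0.7,0,0,-0.52,0.8,-0.03,0,0.92,0,0,-0.52,0.8,-0.03,0,0.92,0,0,-0.52,0.8,-0.03,0,0.92,0,0,-0.52,0.8,-0.03,0,0.92,0,0,-0.52,0.8,-0.03,0,0.92,0,0,-0.52,0.8]' --force 20

```text
t: 4.65
position: [0.5578, -0.136, 0.1103]
ee_rot: [0.926, 0.379, 0.001, 0.0]
wrist_force: [0.0, -0.3, -0.4]
finger_gap: 0.796
finger_force: 0.0
```

```bash
python3 - <<'E'
from h import *
print(pose()[0]); goal([.5579,-.1364,.012],np.radians(134.6))
i=env.camera_info("wrist"); im=env.read_camera("wrist")[:,:,::-1]; cv2.imwrite("pics/w4.png",im)
print(proj(i,[.5579,-.1364,.05]))
E
```

```text
[ 0.5578416  -0.13599674  0.11032285]
alt [-1.000e-03 -1.000e-03  2.093e+00]
shift [-0.0034  0.0022  0.9832] turn [ 0.0008 -0.0007 -0.0014]
[[316.04662798 214.13456963]]
```

View pics/w4.png

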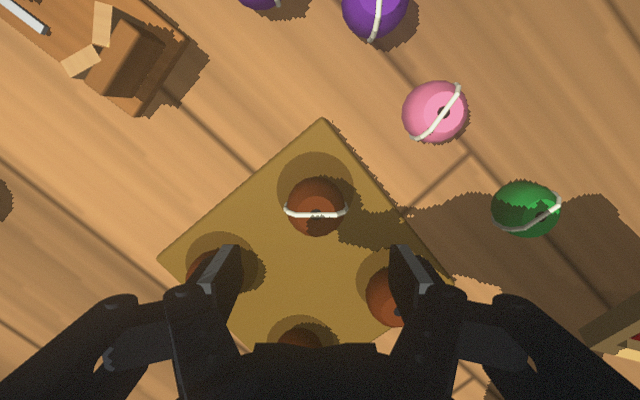

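The bead is centred, with its hole at (316,214) as predicted, and the seam lies level along the closing line. I'll descend and grip lightly.

Emit:
arm_command --commands '[0,0,0.4,0,0,0,0.8,0,0,0.7,0,0,0,0.8,0,0,0.9,0,0,0,0.8,0,0,0.98,0,0,0,0.8,0,0,0.98,0,0,0,0.8,0,0,0.98,0,0,0,0.7]' --force 20

```text
t: 5.3
position: [0.558, -0.1366, 0.0126]
ee_rot: [0.925, 0.379, 0.001, 0.0]
wrist_force: [-1.3, -0.5, 0.2]
finger_gap: 0.702
finger_force: 0.0
```

Emit:
arm_command --commands '[0,0,0,0,0,0,0.6,0,0,0,0,0,0,0.53,0,0,0,0,0,0,0.48,0,0,0,0,0,0,0.44,0,0,0,0,0,0,0.4,0,0,0,0,0,0,0.4,0,0,0,0,0,0,0.4,0,0,0,0,0,0,0.4]' --force 20

```text
t: 6.1
position: [0.5578, -0.1368, 0.0126]
ee_rot: [0.925, 0.379, 0.001, 0.001]
wrist_force: [-0.3, 1.3, 5.8]
finger_gap: 0.482
finger_force: 19.4
```

Emit:
arm_command --commands '[0,0,0,0,0,0,0.47,0,0,0,0,0,0,0.47,0,0,0,0,0,0,0.47]' --force 20

```text
t: 6.4
position: [0.5579, -0.1369, 0.0127]
ee_rot: [0.925, 0.379, 0.001, 0.001]
wrist_force: [-0.9, 0.1, 6.4]
finger_gap: 0.487
finger_force: 19.4
```

Emit:
arm_command --commands '[0,0,0,0,0,0,0.483,0,0,0,0,0,0,0.483,0,0,0,0,0,0,0.483]' --force 20

```text
t: 6.7
position: [0.5578, -0.1369, 0.0126]
ee_rot: [0.925, 0.379, 0.001, 0.001]
wrist_force: [-1.8, -1.0, 5.2]
finger_gap: 0.485
finger_force: 17.8
```

Emit:
arm_command --commands '[0,0,0,0,0,0,0.488,0,0,0,0,0,0,0.488,0,0,0,0,0,0,0.488]' --force 20

```text
t: 7.0
position: [0.5579, -0.1368, 0.0125]
ee_rot: [0.925, 0.379, 0.001, 0.001]
wrist_force: [-1.4, 0.2, 5.9]
finger_gap: 0.486
finger_force: 8.7
```

Emit:
arm_command --commands '[0,0,-0.1,0,0,0,0.488,0,0,-0.3,0,0,0,0.488,0,0,-0.55,0,0,0,0.488,0,0,-0.8,0,0,0,0.488,0,0,-0.95,0,0,0,0.488,0,0,-1,0,0,0,0.488,0,0,-1,0,0,0,0.488]' --force 20

```text
t: 7.7
position: [0.5572, -0.1368, 0.1119]
ee_rot: [0.925, 0.379, 0.0, 0.0]
wrist_force: [-0.1, 0.3, -0.6]
finger_gap: 0.488
finger_force: 8.4
```

Emit:
arm_command --commands '[0.1,-0.12,0,0,0,0,0.488,0.25,-0.31,0,0,0,0,0.488,0.4,-0.5,0,0,0,0,0.488,0.55,-0.68,0,0,0,0,0.488,0.622,-0.773,0,0,0,0,0.488,0.622,-0.773,0,0,0,0,0.488]' --force 20

```text
t: 8.3
position: [0.5464, -0.0352, 0.1108]
ee_rot: [0.924, 0.381, -0.0, -0.001]
wrist_force: [0.2, 0.3, 0.2]
finger_gap: 0.488
finger_force: 8.4
```

Emit:
arm_command --commands '[0.1,-0.12,0,0,0,-0.05,0.488,0.25,-0.31,0,0,0,-0.12,0.488,0.4,-0.5,0,0,0,-0.19,0.488,0.55,-0.68,0,0,0,-0.26,0.488,0.622,-0.773,0,0,0,-0.33,0.488,0.622,-0.773,0,0,0,-0.4,0.488,0.622,-0.773,0,0,0,-0.47,0.488,0.622,-0.773,0,0,0,-0.54,0.488,0.622,-0.773,0,0,0,-0.587,0.488,0.622,-0.773,0,0,0,-0.587,0.488,0.622,-0.773,0,0,0,-0.587,0.488]' --force 20

```text
t: 9.4
position: [0.5372, 0.0598, 0.1111]
ee_rot: [0.677, 0.736, -0.0, -0.0]
wrist_force: [-0.6, -0.3, -0.9]
finger_gap: 0.49
finger_force: 8.4
```

```bash
python3 - <<'E'
from h import *
import pickle
print(pose()[0],env.get_state()['finger_force'],env.get_state()['finger_gap']); goal([.5381,.0607,.05],np.radians(5))
i=env.camera_info("wrist"); im=env.read_camera("wrist")[:,:,::-1]; cv2.imwrite("pics/w5.png",im); pickle.dump(i,open("w5.pkl","wb"))
im=env.read_camera("scene")[:,:,::-1];cv2.imwrite("pics/s5.png",np.vstack([cv2.imread("pics/w5.png")[:300],cv2.resize(im[120:260,200:480],(640,300))][:2]))
E
```

```text
[0.53719535 0.05976143 0.11113997] 8.431505694170482 0.4901764849952592
alt [0.000e+00 1.000e-03 2.093e+00]
shift [0.0088 0.0101 0.6114] turn [-0.0004  0.0002 -0.0018]
```

View pics/s5.png

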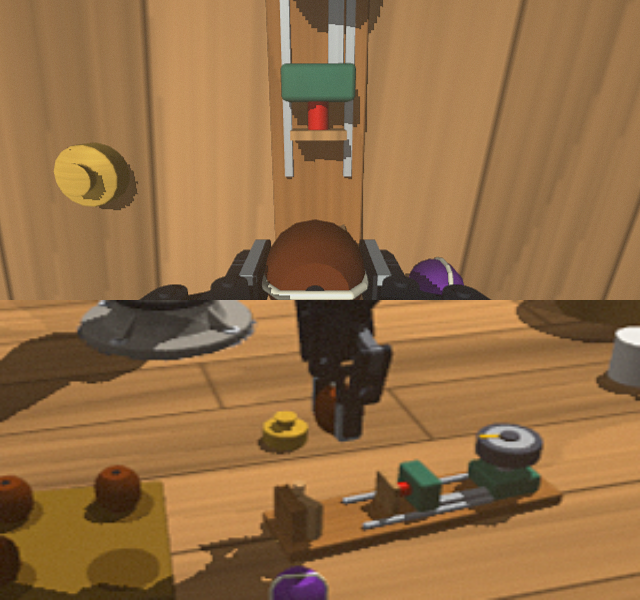

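The bead hangs upright in the fingers and squared to the clamp: pad ends at (291,133) and (347,133), bead at column 316. Lowering it onto the nest.

Emit:
arm_command --commands '[0.009,0.01,0.3,0,0,0,0.488,0.009,0.01,0.55,0,0,0,0.488,0.009,0.01,0.75,0,0,0,0.488,0.009,0.01,0.88,0,0,0,0.488,0.009,0.01,0.94,0,0,0,0.488,0.009,0.01,0.97,0,0,0,0.488,0.009,0.01,0.97,0,0,0,0.488]' --force 20

```text
t: 10.2
position: [0.5384, 0.0619, 0.0148]
ee_rot: [0.675, 0.737, 0.0, 0.0]
wrist_force: [-0.3, -0.2, 0.9]
finger_gap: 0.488
finger_force: 8.4
```

Emit:
arm_command --commands '[0,0,0.01,0,0,0,0.488,0,0,0.01,0,0,0,0.488]' --force 20

```text
t: 10.4
position: [0.5386, 0.0618, 0.0141]
ee_rot: [0.675, 0.737, 0.0, 0.0]
wrist_force: [0.6, -1.3, -0.8]
finger_gap: 0.488
finger_force: 8.4
```

Emit:
arm_command --commands '[0,0,0.01,0,0,0,0.488,0,0,0.01,0,0,0,0.488]'

```text
t: 10.6
position: [0.5382, 0.0617, 0.0127]
ee_rot: [0.675, 0.737, 0.0, 0.0]
wrist_force: [-0.6, 0.3, -0.8]
finger_gap: 0.488
finger_force: 8.4
```

Emit:
arm_command --commands '[0,0,0.005,0,0,0,0.488,0,0,0.005,0,0,0,0.488]'

```text
t: 10.8
position: [0.5382, 0.0617, 0.0126]
ee_rot: [0.675, 0.737, -0.0, 0.0]
wrist_force: [-2.0, -0.5, 5.2]
finger_gap: 0.49
finger_force: 8.7
```

Emit:
arm_command --commands '[0,0,0.005,0,0,0,0.488,0,0,0.005,0,0,0,0.488]'

```text
t: 11.0
position: [0.5382, 0.0617, 0.0124]
ee_rot: [0.675, 0.738, -0.0, 0.0]
wrist_force: [-3.2, -1.2, 9.9]
finger_gap: 0.489
finger_force: 8.9
```

Emit:
arm_command --commands '[0,0,0,0,0,0,0.5,0,0,0,0,0,0,0.52,0,0,0,0,0,0,0.6,0,0,0,0,0,0,0.7,0,0,0,0,0,0,0.8,0,0,0,0,0,0,0.8]'

```text
t: 11.6
position: [0.5381, 0.0618, 0.0114]
ee_rot: [0.675, 0.738, -0.0, -0.0]
wrist_force: [-0.7, 0.1, -0.8]
finger_gap: 0.797
finger_force: 0.0
```

Emit:
arm_command --commands '[0,0,-0.2,0,0,0,0.8,0,0,-0.5,0,0,0,0.8,0,0,-0.9,0,0,0,0.8,0,0,-1,0,0,0,0.8,0,0,-1,0,0,0,0.8]'

```text
t: 12.1
position: [0.5394, 0.0619, 0.1132]
ee_rot: [0.675, 0.737, 0.001, 0.001]
wrist_force: [-1.1, -0.6, -0.7]
finger_gap: 0.805
finger_force: 0.0
```

```bash
python3 - <<'E'
from h import *
print(np.round(env.get_state()['joint_positions'],3)); goal([.5228,.2350,.12],np.radians(5))
i=env.camera_info("wrist"); im=env.read_camera("wrist")[:,:,::-1]; cv2.imwrite("pics/w6.png",im)
im2=env.read_camera("side")[:,:,::-1]
cv2.imwrite("pics/s6.png",np.vstack([im[:300],cv2.resize(im2[160:300,200:480],(640,300))]))
E
```

```text
[ 0.292  0.49  -0.66   1.945  0.401  0.835 -0.497]
alt [-0.     0.004 -2.094]
shift [ 1.7389 -0.0134 -0.0689] turn [0.0025 0.0001 0.0002]
```

View pics/s6.png

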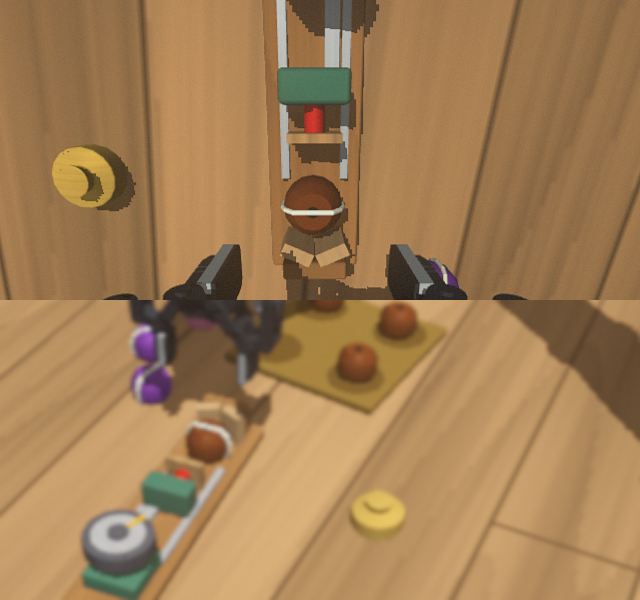

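The bead stands free on the nest, seam at (284–343,210) and square to the squeeze. Next is the wheel, wound back counter-clockwise first so one grip covers the whole turn.

Emit:
arm_command --commands '[0.45,0,-0.07,0,0,0,0.9,0.9,0,-0.07,0,0,0,0.9]'

```text
t: 12.4
position: [0.5299, 0.1505, 0.1171]
ee_rot: [0.677, 0.736, -0.001, -0.0]
wrist_force: [1.3, 0.2, -0.2]
finger_gap: 0.898
finger_force: 0.0
```

Emit:
arm_command --commands '[0.42,-0.007,0,0,0,-0.09,0.95,0.839,-0.013,0,0,0,-0.19,0.95,0.839,-0.013,0,0,0,-0.28,0.95,0.839,-0.013,0,0,0,-0.37,0.95,0.839,-0.013,0,0,0,-0.46,0.95,0.839,-0.013,0,0,0,-0.56,0.95,0.839,-0.013,0,0,0,-0.65,0.95,0.839,-0.013,0,0,0,-0.74,0.95,0.839,-0.013,0,0,0,-0.84,0.95,0.839,-0.013,0,0,0,-0.93,0.95,0.839,-0.013,0,0,0,-1,0.95,0.839,-0.013,0,0,0,-1,0.95]'

```text
t: 13.6
position: [0.5205, 0.2343, 0.1164]
ee_rot: [-0.009, 1.0, -0.0, -0.002]
wrist_force: [-0.2, -0.6, 0.1]
finger_gap: 0.95
finger_force: 0.0
```

Emit:
arm_command --commands '[0,0,0,0,0,-0.09,1,0,0,0,0,0,-0.19,1,0,0,0,0,0,-0.28,1,0,0,0,0,0,-0.37,1,0,0,0,0,0,-0.46,1,0,0,0,0,0,-0.56,1,0,0,0,0,0,-0.65,1,0,0,0,0,0,-0.74,1,0,0,0,0,0,-0.84,1,0,0,0,0,0,-0.9,1,0,0,0,0,0,-0.9,1,0,0,0,0,0,-0.9,1]'

```text
t: 14.8
position: [0.521, 0.2348, 0.1176]
ee_rot: [-0.63, 0.777, 0.0, -0.001]
wrist_force: [-0.2, 0.5, 0.7]
finger_gap: 1.001
finger_force: 0.0
```

```bash
python3 - <<'E'
from h import *
print(np.round(env.get_state()['joint_positions'],3),pose()[0],pose()[1].as_matrix().round(3).tolist()); goal([.5228,.2350,.040])
i=env.camera_info("wrist"); im=env.read_camera("wrist")[:,:,::-1]; cv2.imwrite("pics/w7.png",im)
print(proj(i,[.5228,.2350,.067]))
h2=cv2.cvtColor(im,cv2.COLOR_BGR2HSV)
q=((h2[...,1]<40)&(h2[...,2]>150)).astype(np.uint8);cc=max(cv2.findContours(q,0,1)[0],key=cv2.contourArea)
el=cv2.fitEllipse(cv2.convexHull(cc));print(el,plane(i,el[0],.067))
E
```

```text
[ 0.339  0.83  -1.274  1.85   0.874  1.167  1.687] [0.5210436  0.23480849 0.11763506] [[-0.206, -0.979, -0.001], [-0.979, 0.206, -0.0], [0.0, 0.001, -1.0]]
shift [-0.0059 -0.0178  0.7763] turn [0. 0. 0.]
[[309.9619112  222.35793713]]
((310.111083984375, 220.7354736328125), (64.97821807861328, 68.59085845947266), 93.48530578613281) [[0.52247543 0.23394305 0.067     ]]
```

Emit:
arm_command --commands '[0,-0.016,0.3,0,0,0,1,0,-0.016,0.55,0,0,0,1,0,-0.016,0.7,0,0,0,1,0,-0.016,0.78,0,0,0,1,0,-0.016,0.78,0,0,0,1]' --force 40

```text
t: 15.35
position: [0.5227, 0.2345, 0.0399]
ee_rot: [-0.631, 0.775, 0.0, -0.001]
wrist_force: [-0.5, -1.1, -0.1]
finger_gap: 0.999
finger_force: 0.0
```

Emit:
arm_command --commands '[0,0,0,0,0,0,0.85,0,0,0,0,0,0,0.78,0,0,0,0,0,0,0.7,0,0,0,0,0,0,0.6,0,0,0,0,0,0,0.6,0,0,0,0,0,0,0.6,0,0,0,0,0,0,0.6]' --force 40

```text
t: 16.05
position: [0.5241, 0.2349, 0.0419]
ee_rot: [-0.631, 0.775, -0.001, 0.001]
wrist_force: [1.0, -1.7, 6.4]
finger_gap: 0.686
finger_force: 41.9
```

```bash
python3 - <<'E'
from h import *
s=env.get_state();print(np.round(s['joint_positions'],3),pose()[0],pose()[1].as_matrix().round(3).tolist(),s['wrist_force'],s['finger_gap'],s['finger_force'])
E
```

```text
[ 0.286  0.915 -1.179  1.886  0.988  1.073  1.623] [0.52406556 0.23489988 0.04192572] [[-0.203, -0.979, 0.002], [-0.979, 0.203, 0.001], [-0.001, -0.002, -1.0]] [ 1.01111385 -1.73409044  6.41279669] 0.6857189720489645 41.88629686832428
```

Emit:
arm_command --commands '[0,0,0,0,0,0.04,0.6,0,0,0,0,0,0.12,0.6,0,0,0,0,0,0.2,0.6,0,0,0,0,0,0.28,0.6,0,0,0,0,0,0.36,0.6,0,0,0,0,0,0.44,0.6,0,0,0,0,0,0.52,0.6,0,0,0,0,0,0.6,0.6,0,0,0,0,0,0.68,0.6,0,0,0,0,0,0.76,0.6,0,0,0,0,0,0.8,0.6,0,0,0,0,0,0.8,0.6]' --force 40

```text
t: 17.25
position: [0.5243, 0.2346, 0.0419]
ee_rot: [-0.083, 0.997, -0.0, 0.001]
wrist_force: [0.7, -1.6, 7.4]
finger_gap: 0.687
finger_force: 42.7
```

```bash
python3 - <<'E'
from h import *
s=env.get_state();print(np.round(s['joint_positions'],3),pose()[0],s['wrist_force'],s['moment'])
im=env.read_camera("scene")[:,:,::-1];w=env.read_camera("wrist")[:,:,::-1];cv2.imwrite("pics/s8.png",np.vstack([w[:280],cv2.resize(im[140:260,290:530],(640,320))]))
E
```

```text
[ 0.176  0.784 -0.974  1.892  0.822  0.926  0.534] [0.52430348 0.23462374 0.0419204 ] [ 0.70859587 -1.55632201  7.35726621] [-0.47499066 -0.20633075 -0.10613774]
```

View pics/s8.png

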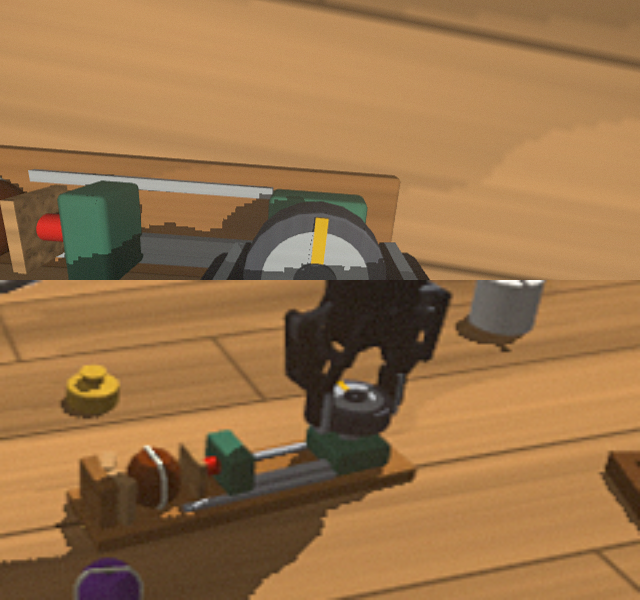

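The wheel turns without slipping: the yellow mark has swung to (320,240) and the green jaw has moved towards the bead. I'll continue, then measure from above before the final part.

Emit:
arm_command --commands '[0,0,0,0,0,0.04,0.6,0,0,0,0,0,0.11,0.6,0,0,0,0,0,0.18,0.6,0,0,0,0,0,0.25,0.6,0,0,0,0,0,0.32,0.6,0,0,0,0,0,0.39,0.6,0,0,0,0,0,0.46,0.6,0,0,0,0,0,0.53,0.6,0,0,0,0,0,0.6,0.6,0,0,0,0,0,0.67,0.6,0,0,0,0,0,0.73,0.6,0,0,0,0,0,0.73,0.6]' --force 40

```text
t: 18.55
position: [0.5242, 0.2344, 0.0419]
ee_rot: [0.448, 0.894, 0.0, 0.001]
wrist_force: [0.3, -2.3, 8.0]
finger_gap: 0.687
finger_force: 42.8
```

```bash
python3 - <<'E'
from h import *
import pickle
s=env.get_state();print(np.round(s['joint_positions'],3),pose()[0],pose()[1].as_matrix().round(3).tolist(),s['wrist_force'])
i=env.camera_info("wrist"); im=env.read_camera("wrist")[:,:,::-1]; cv2.imwrite("pics/w9.png",im);pickle.dump(i,open("w9.pkl","wb"))
E
```

```text
[ 0.03   0.681 -0.747  1.901  0.635  0.81  -0.423] [0.52418503 0.23436505 0.04190756] [[-0.598, 0.802, 0.002], [0.802, 0.598, -0.001], [-0.002, 0.002, -1.0]] [ 0.31194619 -2.33476731  7.98251882]
```

View pics/w9.png

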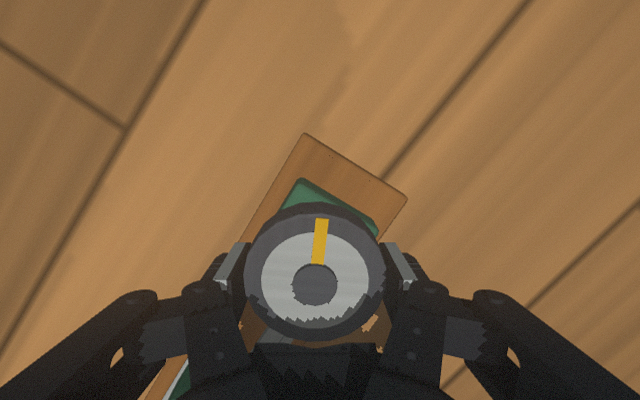

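The mark is still at (320,240) in the gripper's frame, so the wheel has not slipped after 2.3 rad. That was my 11th picture, one over the allowed 10, so from here I'll measure by masks only. I'll release and measure from above.

Emit:
arm_command --commands '[0,0,0,0,0,0,0.8,0,0,0,0,0,0,1,0,0,0,0,0,0,1,0,0,-0.3,0,0,0,1,0,0,-0.7,0,0,0,1,0,0,-1,0,0,0,1,0,0,-1,0,0,0,1]'

```text
t: 19.3
position: [0.525, 0.2365, 0.1446]
ee_rot: [0.447, 0.894, 0.003, 0.002]
wrist_force: [0.5, 1.2, -0.2]
finger_gap: 1.002
finger_force: 0.0
```

Emit:
arm_command --commands '[-0.3,-0.2,-0.12,0,0,0,1,-0.6,-0.41,-0.25,0,0,0,1]'

```text
t: 19.5
position: [0.5253, 0.1621, 0.1649]
ee_rot: [0.446, 0.895, -0.0, -0.001]
wrist_force: [1.4, 0.2, 0.2]
finger_gap: 0.998
finger_force: 0.0
```

Emit:
arm_command --commands '[-0.3,-0.2,-0.12,0,0,-0.09,1,-0.6,-0.41,-0.25,0,0,-0.19,1,-0.6,-0.41,-0.25,0,0,-0.28,1,-0.6,-0.41,-0.25,0,0,-0.38,1,-0.6,-0.41,-0.25,0,0,-0.47,1,-0.6,-0.41,-0.25,0,0,-0.57,1,-0.6,-0.41,-0.25,0,0,-0.678,1,-0.6,-0.41,-0.25,0,0,-0.678,1,-0.6,-0.41,-0.25,0,0,-0.678,1,-0.6,-0.41,-0.25,0,0,-0.678,1]'

```text
t: 20.5
position: [0.5292, 0.0894, 0.1902]
ee_rot: [-0.043, 0.999, -0.0, -0.0]
wrist_force: [-0.2, 0.6, 0.1]
finger_gap: 0.998
finger_force: 0.0
```

```bash
cat > m.py <<'E'
from h import *
import pickle
O=np.array([.5381,.0607]);Y=np.array([np.cos(np.radians(95)),np.sin(np.radians(95))]);X=np.array([Y[1],-Y[0]])
def clampxy(i,uv,z): P=plane(i,uv,z)[:,:2]-O; return np.c_[P@X,P@Y]
def near(i,m,z,xr,yr):
    v,u=np.nonzero(m); c=clampxy(i,np.c_[u,v],z); return c[(abs(c[:,0])<xr)&(c[:,1]>yr[0])&(c[:,1]<yr[1])]
def meas(i,im):
    h=cv2.cvtColor(im,cv2.COLOR_BGR2HSV);H,S,V=h[...,0].astype(int),h[...,1],h[...,2]
    red=((H<6)|(H>174))&(S>190)&(V>100); gr=(H>65)&(H<95)&(S>80)&(V>40)
    r=near(i,red,.036,.02,(0,.1))
    for xs in (-.003,0,.003):
        k=r[abs(r[:,0]-xs)<.0015]; print('red x',xs,len(k),k[:,1].min().round(4) if len(k) else 0,k[:,1].max().round(4) if len(k) else 0)
    print('red x range',np.percentile(r[:,0],[2,98]).round(4))
    g=near(i,gr,.047,.016,(0,.12)); print('green y',np.percentile(g[:,1],[1,99]).round(4))
    wood=(H<13)&(S>120)&~red; b=near(i,wood&(S>150)&(V<150)&(H<11),.031,.03,(-.03,.04))
    if len(b): print('bead-ish',b.mean(0).round(4),np.percentile(b,[2,98],axis=0).round(4).tolist())
    s=near(i,(S<70)&(V>140),.05,.016,(-.03,.03))
    if len(s)>5:
        w,Vv=np.linalg.eigh(np.cov((s-s.mean(0)).T)); print('seam',s.mean(0).round(4),'ang vs clamp x',np.degrees(np.arctan(Vv[1,1]/Vv[0,1])).round(1),len(s))
    return h
def profile(i,im,z,x,ys):
    X3=np.array([np.r_[O+x*X+y*Y,z] for y in ys]); uv=proj(i,X3).round().astype(int); return uv,[im[v,u,::-1].tolist() for u,v in uv]
E
python3 - <<'E'
from m import *
print('base w2');meas(pickle.load(open("w2.pkl","rb")),cv2.imread("pics/w2.png"))
i=env.camera_info("wrist"); im=env.read_camera("wrist")[:,:,::-1].copy(); cv2.imwrite("pics/w10.png",im);pickle.dump(i,open("w10.pkl","wb"))
s=env.get_state();print(pose()[0],np.round(s['joint_positions'],2));meas(i,im)
ys=np.arange(-.03,.07,.002);uv,c=profile(i,im,.042,0,ys)
print([(round(y*1e3),*a) for y,a in zip(ys,c)])
E
```

```text
base w2
red x -0.003 41 0.0555 0.0707
red x 0 38 0.0552 0.0706
red x 0.003 17 0.056 0.0682
red x range [-0.0057  0.003 ]
green y [0.0762 0.0931]
seam [-0.0117  0.0258] ang vs clamp x -87.0 43
[0.52929707 0.08934164 0.1903345 ] [ 0.58  0.54 -1.13  1.88  0.55  1.09  0.89]
red x -0.003 45 0.0235 0.0369
red x 0 44 0.0235 0.0369
red x 0.003 27 0.0244 0.0369
red x range [-0.0066  0.0043]
green y [0.0458 0.0615]
bead-ish [-0.0002  0.0065] [[-0.0153, -0.0191], [0.0158, 0.0399]]
seam [ 0.0018 -0.0009] ang vs clamp x 46.0 134
[(-30, 114, 90, 64), (-28, 116, 93, 60), (-26, 72, 57, 41), (-24, 72, 49, 35), (-22, 80, 52, 29), (-20, 84, 49, 24), (-18, 123, 75, 49), (-16, 119, 68, 37), (-14, 119, 68, 35), (-12, 120, 68, 40), (-10, 123, 70, 43), (-8, 62, 49, 44), (-6, 228, 229, 210), (-4, 138, 131, 113), (-2, 72, 57, 45), (0, 119, 65, 39), (2, 118, 66, 40), (4, 120, 67, 38), (6, 122, 70, 46), (8, 118, 70, 44), (10, 103, 61, 34), (12, 100, 60, 33), (14, 73, 47, 33), (16, 74, 56, 40), (18, 171, 129, 83), (20, 169, 130, 83), (22, 168, 132, 85), (24, 188, 61, 40), (26, 192, 56, 42), (28, 192, 55, 39), (30, 191, 54, 41), (32, 190, 51, 39), (34, 193, 55, 43), (36, 193, 54, 42), (38, 126, 56, 43), (40, 105, 48, 34), (42, 70, 96, 73), (44, 81, 117, 88), (46, 83, 115, 89), (48, 84, 116, 91), (50, 83, 117, 90), (52, 80, 113, 87), (54, 81, 114, 87), (56, 84, 117, 92), (58, 81, 111, 88), (60, 83, 115, 94), (62, 67, 96, 74), (64, 118, 96, 81), (66, 111, 92, 78), (68, 110, 96, 80)]
```

Emit:
arm_command --commands '[-0.02,0.36,0.15,0,0,0,1,-0.04,0.725,0.3,0,0,0,1]'

```text
t: 20.75
position: [0.5278, 0.1614, 0.1603]
ee_rot: [-0.042, 0.999, -0.0, 0.001]
wrist_force: [-0.3, 0.6, 0.5]
finger_gap: 1.0
finger_force: 0.0
```

Emit:
arm_command --commands '[-0.02,0.36,0.15,0,0,0,1,-0.04,0.725,0.3,0,0,0,1,-0.04,0.725,0.3,0,0,0,1,-0.04,0.725,0.3,0,0,0,1]'

```text
t: 21.15
position: [0.5238, 0.2356, 0.1303]
ee_rot: [-0.045, 0.999, -0.0, -0.0]
wrist_force: [0.7, -0.1, 0.3]
finger_gap: 1.004
finger_force: 0.0
```

```bash
python3 - <<'E'
from m import *
goal([.5235,.2345,.041],np.radians(95))
i=pickle.load(open("w2.pkl","rb"));im=cv2.imread("pics/w2.png")
for n,a,b in(('w2',.045,.085),('w10',.01,.05)):
    i=pickle.load(open(n+".pkl","rb"));im=cv2.imread(f"pics/{n}.png");ys=np.arange(a,b,.001)
    for x in(-.002,0.):
        _,c=profile(i,im,.040,x,ys);print(n,x,''.join('R' if r>1.9*g and r-b_>50 else 'G' if g>r*1.15 else 'C' if r>150 and g>100 else '.' for r,g,b_ in c))
E
```

```text
alt [ 1.000e-03 -0.000e+00 -2.092e+00]
shift [ 0.0038 -0.01    0.8925] turn [-0.0001 -0.0004  0.0023]
w2 -0.002 ....CCCCCCRRRRRRRRRRRRRRRRRR.GGGGGGGGGGGG
w2 0.0 ....CCCCCCRRRRRRRRRRRRRRRRRR.GGGGGGGGGGGG
w10 -0.002 .......CCCCCC.RRRRRRRRRRRRRRRRR.GGGGGGGG
w10 0.0 .......CCCCCC.RRRRRRRRRRRRRRRRR.GGGGGGGG
```

Emit:
arm_command --commands '[0,-0.01,0.4,0,0,0,1,0,-0.01,0.7,0,0,0,1,0,-0.01,0.89,0,0,0,1,0,-0.01,0.89,0,0,0,1,0,-0.01,0.89,0,0,0,0.85,0,-0.01,0.89,0,0,0,0.75,0,-0.01,0.89,0,0,0,0.65,0,-0.01,0.89,0,0,0,0.6,0,-0.01,0.89,0,0,0,0.6,0,-0.01,0.89,0,0,0,0.6]' --force 40

```text
t: 22.15
position: [0.5255, 0.2348, 0.0437]
ee_rot: [-0.045, 0.999, 0.001, 0.001]
wrist_force: [-0.7, -1.6, 4.9]
finger_gap: 0.683
finger_force: 42.0
```

Emit:
arm_command --commands '[0,0,0,0,0,0.04,0.6,0,0,0,0,0,0.11,0.6,0,0,0,0,0,0.18,0.6,0,0,0,0,0,0.25,0.6,0,0,0,0,0,0.32,0.6,0,0,0,0,0,0.32,0.6,0,0,0,0,0,0.32,0.6]'

```text
t: 22.85
position: [0.5255, 0.2341, 0.0436]
ee_rot: [0.194, 0.981, 0.001, 0.001]
wrist_force: [-1.2, -2.3, 6.8]
finger_gap: 0.683
finger_force: 42.9
```

```bash
cat >> m.py <<'E'
def stem(n,a,b):
    i=pickle.load(open(n+".pkl","rb"));im=cv2.imread(f"pics/{n}.png");ys=np.arange(a,b,.001)
    for x in(-.002,0.):
        _,c=profile(i,im,.040,x,ys);print(n,x,''.join('R' if r>1.9*g and r-b_>50 else 'G' if g>r*1.15 else 'C' if r>150 and g>100 else '.' for r,g,b_ in c))
def snap(n):
    i=env.camera_info("wrist"); im=env.read_camera("wrist")[:,:,::-1].copy(); cv2.imwrite(f"pics/{n}.png",im);pickle.dump(i,open(n+".pkl","wb"));stem(n,.01,.05);meas(i,im);return i,im
E
python3 - <<'E'
from m import *
s=env.get_state();print(pose()[0],np.degrees(pose()[1].as_euler('zyx')[0]),s['wrist_force'],np.round(s['joint_positions'],2))
E
```

```text
[0.52548565 0.23406056 0.04364809] -157.57345317140445 [-1.1961015  -2.2629818   6.84112537] [ 0.09  0.71 -0.83  1.9   0.7   0.85  0.07]
```

Emit:
arm_command --commands '[0,0,0,0,0,0,0.8,0,0,0,0,0,0,1,0,0,0,0,0,0,1,0,0,-0.3,0,0,0,1,0,0,-0.7,0,0,0,1,0,0,-1,0,0,0,1,0,0,-1,0,0,0,1]'

```text
t: 23.55
position: [0.5266, 0.2355, 0.1458]
ee_rot: [0.194, 0.981, 0.002, 0.003]
wrist_force: [0.5, 0.6, -0.5]
finger_gap: 1.0
finger_force: 0.0
```

Emit:
arm_command --commands '[-0.15,-0.34,-0.12,0,0,0,1,-0.305,-0.68,-0.235,0,0,0,1]'

```text
t: 23.75
position: [0.5261, 0.1591, 0.1647]
ee_rot: [0.193, 0.981, 0.0, -0.0]
wrist_force: [1.6, -1.3, 0.5]
finger_gap: 0.999
finger_force: 0.0
```

Emit:
arm_command --commands '[-0.15,-0.34,-0.12,0,0,-0.09,1,-0.305,-0.68,-0.235,0,0,-0.18,1,-0.305,-0.68,-0.235,0,0,-0.27,1,-0.305,-0.68,-0.235,0,0,-0.318,1,-0.305,-0.68,-0.235,0,0,-0.318,1,-0.305,-0.68,-0.235,0,0,-0.318,1,-0.305,-0.68,-0.235,0,0,-0.318,1]'

```text
t: 24.45
position: [0.5289, 0.0848, 0.1882]
ee_rot: [-0.043, 0.999, -0.0, -0.0]
wrist_force: [0.2, 0.6, 0.6]
finger_gap: 1.006
finger_force: 0.0
```

```bash
python3 - <<'E'
from m import *
print(pose()[0]);i,im=snap("w11")
for x in(0.,-.008,.008):
    ys=np.arange(-.012,.012,.001);_,c=profile(i,im,.05,x,ys);print(x,[(round(y*1e3),min(a)) for y,a in zip(ys,c) if min(a)>110])
E
```

```text
[0.5289274  0.08482099 0.18820569]
w11 -0.002 .....CCCCCCRRRRRRRRRRRR..GGGGGGGGGGGGGGG
w11 0.0 .....CCCCCCRRRRRRRRRRRR..GGGGGGGGGGGGGGG
red x -0.003 30 0.0219 0.0305
red x 0 29 0.0219 0.0305
red x 0.003 21 0.0219 0.0305
red x range [-0.0067  0.0041]
green y [0.0373 0.0545]
bead-ish [0.0001 0.0023] [[-0.0163, -0.021], [0.0145, 0.0334]]
seam [-0.0012 -0.0064] ang vs clamp x 0.4 121
0.0 [(-8, 124), (-7, 189), (-6, 213), (-5, 192)]
-0.008 [(-8, 153), (-7, 201), (-6, 211), (-5, 151)]
0.008 [(-7, 177), (-6, 198)]
```

The bead is seated: seam centre at y = −6.4 mm and within 0.4° of square. The pad is pushed back about 5 mm, so it needs about 0.22 rad more.

Emit:
arm_command --commands '[-0.03,0.37,0.15,0,0,0,1,-0.06,0.745,0.3,0,0,0,1]'

```text
t: 24.7
position: [0.5295, 0.1589, 0.1582]
ee_rot: [-0.041, 0.999, -0.0, 0.001]
wrist_force: [0.3, 0.2, 0.8]
finger_gap: 0.998
finger_force: 0.0
```

Emit:
arm_command --commands '[-0.03,0.37,0.15,0,0,0,1,-0.06,0.745,0.28,0,0,0,1,-0.06,0.745,0.28,0,0,0,1,-0.06,0.745,0.28,0,0,0,1]'

```text
t: 25.1
position: [0.5275, 0.2354, 0.1302]
ee_rot: [-0.044, 0.999, -0.0, -0.0]
wrist_force: [-0.1, -0.1, 1.1]
finger_gap: 0.996
finger_force: 0.0
```

```bash
python3 - <<'E'
from m import *
print(pose()[0]);goal([.5245,.2345,.042],np.radians(95))
E
```

```text
[0.5275368  0.23535494 0.13019934]
alt [ 1.000e-03 -0.000e+00 -2.093e+00]
shift [ 0.0304 -0.0058  0.882 ] turn [-0.     -0.0005  0.001 ]
```

Emit:
arm_command --commands '[0.03,-0.006,0.4,0,0,0,1,0.03,-0.006,0.7,0,0,0,1,0.03,-0.006,0.88,0,0,0,1,0.03,-0.006,0.88,0,0,0,1,0.03,-0.006,0.88,0,0,0,0.85,0.03,-0.006,0.88,0,0,0,0.75,0.03,-0.006,0.88,0,0,0,0.65,0.03,-0.006,0.88,0,0,0,0.6,0.03,-0.006,0.88,0,0,0,0.6,0.03,-0.006,0.88,0,0,0,0.6]' --force 40

```text
t: 26.1
position: [0.5264, 0.2348, 0.0447]
ee_rot: [-0.043, 0.999, 0.001, 0.002]
wrist_force: [-1.5, -0.1, 5.7]
finger_gap: 0.688
finger_force: 42.3
```

Emit:
arm_command --commands '[0,0,0,0,0,0.04,0.6,0,0,0,0,0,0.1,0.6,0,0,0,0,0,0.15,0.6,0,0,0,0,0,0.15,0.6,0,0,0,0,0,0.15,0.6]'

```text
t: 26.6
position: [0.5264, 0.2343, 0.0447]
ee_rot: [0.069, 0.998, 0.001, 0.001]
wrist_force: [-1.0, -0.8, 7.0]
finger_gap: 0.69
finger_force: 42.6
```

Emit:
arm_command --commands '[0,0,0,0,0,0,0.8,0,0,0,0,0,0,1,0,0,0,0,0,0,1,0,0,-0.3,0,0,0,1,0,0,-0.7,0,0,0,1,0,0,-1,0,0,0,1,0,0,-1,0,0,0,1]'

```text
t: 27.3
position: [0.5273, 0.235, 0.1467]
ee_rot: [0.069, 0.998, 0.002, 0.003]
wrist_force: [0.4, 0.1, 0.0]
finger_gap: 1.006
finger_force: 0.0
```

```bash
python3 - <<'E'
from m import *
print(pose()[0]);goal([.53,.085,.19],np.radians(95))
E
```

```text
[0.52734708 0.23499174 0.14673156]
alt [ 0.006 -0.003  1.944]
shift [-0.2364 -1.4801 -0.4373] turn [ 0.0022  0.0041 -0.1508]
```

Emit:
arm_command --commands '[-0.06,-0.37,-0.11,0,0,0,1,-0.12,-0.74,-0.22,0,0,0,1]'

```text
t: 27.5
position: [0.5262, 0.1581, 0.1641]
ee_rot: [0.068, 0.998, -0.0, -0.0]
wrist_force: [0.5, -1.1, -0.0]
finger_gap: 0.997
finger_force: 0.0
```

Emit:
arm_command --commands '[-0.06,-0.37,-0.11,0,0,-0.08,1,-0.12,-0.74,-0.22,0,0,-0.15,1,-0.12,-0.74,-0.22,0,0,-0.15,1,-0.12,-0.74,-0.22,0,0,-0.15,1,-0.12,-0.74,-0.22,0,0,-0.15,1]'

```text
t: 28.0
position: [0.5281, 0.0843, 0.1861]
ee_rot: [-0.043, 0.999, 0.0, -0.0]
wrist_force: [-0.1, 0.3, -0.0]
finger_gap: 1.002
finger_force: 0.0
```

```bash
python3 - <<'E'
from m import *
print(pose()[0]);i,im=snap("w12")
for n in("w10","w11","w12"):
    i=pickle.load(open(n+".pkl","rb"));im=cv2.imread(f"pics/{n}.png");ys=np.arange(.012,.046,.0005)
    _,c=profile(i,im,.04,0.,ys);print(n,[(round(y*1e3,1),*a[:2]) for y,a in zip(ys,c)])
E
```

```text
[0.52813996 0.08425255 0.1860773 ]
w12 -0.002 .....CCCCCCRRRRRRRRRR.GGGGGGGGGGGGGGGGGG
w12 0.0 .....CCCCCCRRRRRRRRRR.GGGGGGGGGGGGGGGGGG
red x -0.003 17 0.0215 0.0263
red x 0 18 0.0215 0.0263
red x 0.003 14 0.0215 0.0263
red x range [-0.0071  0.0036]
green y [0.0338 0.0516]
bead-ish [-0.0001  0.0017] [[-0.0161, -0.0211], [0.0151, 0.0302]]
seam [-0.0012 -0.0064] ang vs clamp x 0.8 121
w10 [(np.float64(12.0), 100, 60), (np.float64(12.5), 100, 60), (np.float64(13.0), 104, 62), (np.float64(13.5), 104, 62), (np.float64(14.0), 73, 47), (np.float64(14.5), 73, 47), (np.float64(15.0), 57, 42), (np.float64(15.5), 57, 42), (np.float64(16.0), 74, 56), (np.float64(16.5), 162, 124), (np.float64(17.0), 162, 124), (np.float64(17.5), 171, 129), (np.float64(18.0), 171, 129), (np.float64(18.5), 169, 127), (np.float64(19.0), 169, 127), (np.float64(19.5), 169, 130), (np.float64(20.0), 169, 130), (np.float64(20.5), 167, 126), (np.float64(21.0), 167, 126), (np.float64(21.5), 168, 132), (np.float64(22.0), 168, 132), (np.float64(22.5), 176, 96), (np.float64(23.0), 176, 96), (np.float64(23.5), 188, 61), (np.fl
[... 4520 characters left out ...]
16), (np.float64(34.0), 84, 116), (np.float64(34.5), 83, 117), (np.float64(35.0), 83, 117), (np.float64(35.5), 83, 118), (np.float64(36.0), 83, 118), (np.float64(36.5), 80, 115), (np.float64(37.0), 80, 115), (np.float64(37.5), 83, 115), (np.float64(38.0), 81, 114), (np.float64(38.5), 81, 114), (np.float64(39.0), 78, 112), (np.float64(39.5), 78, 112), (np.float64(40.0), 76, 115), (np.float64(40.5), 76, 115), (np.float64(41.0), 84, 116), (np.float64(41.5), 84, 116), (np.float64(42.0), 79, 112), (np.float64(42.5), 79, 112), (np.float64(43.0), 84, 118), (np.float64(43.5), 84, 118), (np.float64(44.0), 84, 117), (np.float64(44.5), 85, 117), (np.float64(45.0), 85, 117), (np.float64(45.5), 81, 115)]
```

The stem lengths in the three views are 17.8, 13.2 and 9.9 mm, so the pad is now pushed back about 8.1 mm. The bead is seated and square, and the robot is clear.

```bash
python3 -c "
from rig import env
print(env.get_state()['t'],env.close_job())"
```

```text
the job is handed in; nothing more can be done
28.05 None
```

The job is handed in at 28 s: the mended bead stands seated in the V jaw with its seam square (within about 1°) and the cork pad pushed back about 8 mm, but the grip read about 19 N for roughly 0.6 s before I eased it to 8–9 N for the lift, and I viewed 11 pictures where 10 were allowed.

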